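# Seat the microscope's stage plate

### The job

The round stage plate of the stereo microscope is lying loose on the stand's flat base, beside the round recess it belongs in. Push it along the base with your fingers, over the rim, until it drops into the recess and lies flat and flush with the base all round. Do not pick it up, and leave the dish, the jar and the forceps where they are.

Things in the scene. Friction and masses are not known exactly. Their poses are not given: they have to be found in the camera images.
- stand: cream stereo microscope stand, fixed to the bench. Its flat rectangular base (corners rounded) spans -125 to +125 mm in stand x and -190 to +150 mm in stand y; its flat top is 30 mm above the bench. Origin: on the bench under the recess centre; z up. Nothing hangs over the recess
- pillar (a point): foot of the stand's upright steel pillar, on its axis, level with the base's top, 150 mm from the recess centre towards stand -y. Pillar 29 mm thick, its top 300 mm above the bench; foot flange 60 mm across, 14 mm high. Focus block with side knobs (104 mm overall along stand x) at 155 to 245 mm height. The optics are swung to the pillar's far side, to 240 mm beyond it, over 135 mm up
- recess (a point): centre of the mouth of the round recess, level with the base's top (30 mm above the bench). The recess is 84 mm in diameter and 6 mm deep with a flat floor and a plain vertical wall; axes as the stand's
- plate_center (a point): centre (half-way up) of the loose stage plate: flat rigid disc, 80 mm diameter, 6 mm thick, 45 g, black on top, white below; z is its axis. Lies flat on the base's top, 50 to 78 mm from the recess centre, opposite the pillar, partly over the recess. Centre 33 mm above the bench now, 27 mm when home. Once its centre passes the rim it tips a few degrees and its trailing edge rises up to 6 mm
- dish_center (a point): centre of a small lidded glass culture dish, 55 mm in diameter and 15 mm high, standing on a corner of the base on the pillar's side, about 120 mm from the recess centre (it and the jar may have changed corners). Not to be disturbed
- jar_center (a point): centre of a small amber glass specimen jar, 34 mm in diameter and 52 mm high, standing on the other corner of the base on the pillar's side. Not to be disturbed
- forceps_center (a point): centre of steel forceps lying on the bench, 130 mm long (their x axis), 11 mm wide and 9 mm high, beyond the end of the base opposite the pillar. Not to be disturbed
Things that resemble listed ones, but are neither listed nor needed, are in the scene too. What is shaped like the part that bears plate_center but brown or pink is not meant.

How it is judged:
By the outcome, as a careful person would: the job done as asked, in the order asked, and still so for the second after the job is handed in, with the robot touching nothing.
It also fails if it takes over 38 s, if anything falls off the work surface, if the arm or the gripper's body presses on something with over 40 N, if the wrist force passes 120 N, or if a joint passes its speed limit or range.

### The arm

A 6-joint arm with a two-finger parallel gripper is mounted at the origin on the work surface. World frame = base frame: x ahead of the robot, y to its left, z up, the work surface at z = 0. Lengths are in m, angles in degrees, forces in N, time in s.
With the tool pointing down it reaches from about 0.375 to 0.975 m from the base axis. Payload 3.8 kg.
Tool frame: the origin (TCP) lies midway between the tips of the shut fingers; the grasp point (between the pads) lies 19 mm behind it; z points along the fingers, x is the direction in which the jaws open and shut, and the axes are right-handed (so a half turn about z gives the same grasp; the last joint's range is limited). The gripper opens to 85 mm and grips with 20 to 120 N. Pads are 22 mm wide; open, the fingers measure 114 mm over their backs; the gripper's body (76 mm by 85 mm) begins 54 mm behind the grasp point. The pads swing forward as they close: fully open they stand 13 mm farther back than shut.
Start: joints at [65.094, 15.12, 91.902, -0, 72.978, -2.114], TCP at [0.261, 0.622, 0.231] pointing down, gripper open.
Joint ranges: [-150.88, 150.88], [-54.13, 125.18], [17.81, 147.31], [-75.09, 255.09], [0, 152.58], [-146.25, 146.25]. Speed limits (degrees/s): [147.25, 147.25, 180, 180, 180, 180].

### API

Orientations are given as [roll, pitch, yaw] about the fixed x, y, z axes, in that order (R = Rz(yaw) Ry(pitch) Rx(roll)).
In Python, from plant import bot gives the robot as it stands.
- The arm moves only by the tool move_arm, never from a script. Its argument "increments" is a list of rows, each an object of numbers: "fingers": the closure, from 0 (fully open) to 1 (shut); "dx", "dy", "dz": the shift along the tool's x, y, z in m; "turn": the turn about the tool's z in degrees. In form: [{"fingers": .., "dx": .., "dy": .., "dz": .., "turn": ..}, ...]. A call has 1 to 12 rows; each row is the pose to reach, as a shift and turn from the pose measured when the call began, along the tool's axes at that moment; what a row does not reach only later rows make up. A row lasts 1/8 s, in which the tool goes at most 62.5 mm and 10.7 degrees, less where a joint would pass 70% of its speed; a pose out of reach is approached as far as the arm can. A call with a gripper value outside its range is refused whole. The fingers move at their own pace and stop on an object; "squeeze" is the grip in N (left out, the last holds). Time passes only in rows, so rows that repeat a pose let the fingers close. It gives the time, the measured TCP pose, the force and the opening at its end, in the units of the state.
- bot.get_obs(): the state, without advancing time (a new reading comes with each control period).
- bot.snapshot(name): name is "side" or "top" or "wrist"; returns a dict with "color" (400x640x3 uint8, red, green, blue), "depth" (400x640 float32, m along the optical axis (not along the pixel's ray), 0 where there is no reading), "mtx" (3x3 intrinsics, pixels), "origin" and "attitude" of the camera in the world. Camera axes: x right, y up, looking along -z (the intrinsics and any distortion apply to the point x, -y, -z); pixel columns grow to the right and rows downward; lengths in m; the calibration is good to about 2 mm. A picture is of the moment at which its call begins.
- bot.close_job(): hands the job in, once; it reports no verdict.
The state is a dict: "clock": time; "qpos": joint angles; "dq": joint speeds; "joint_efforts": joint torques, N m; "tcp_pos": TCP position; "eef_rot": TCP orientation; "contact_force": force on the tool from outside, world axes, zero at the start; "torque": the same for the moment, N m; "finger_gap": finger opening in m.
Only numpy, scipy, OpenCV 4.12 (cv2) and the standard library are available. Lean on these libraries where they do the work, as an engineer would, in place of code of your own. Each camera call takes 0.05 s, during which the arm holds its last target.

## Working session

There is one attempt and no reset: what is moved stays moved. The work goes in short steps, Python scripts to look and compute and a tool call to move; the robot and the scene stay as the last step left them, time stands still between calls to the robot, and variables do not carry over. Pictures are saved under pics/ and viewed, and the job is handed in when it is done.

Besides the shell and the picture viewer there is one more tool, called after "Emit:" as name([rows], argument=value, ...), one row to a line, values as JSON. move_arm: Moves the arm, as the interface text tells. Its arguments: {"type":"object","properties":{"increments":{"type":"array","items":{"type":"object","properties":{"fingers":{"type":"number"},"dx":{"type":"number"},"dy":{"type":"number"},"dz":{"type":"number"},"turn":{"type":"number"}}}},"squeeze":{"type":"number"}},"required":["increments"]}

```bash
ls; mkdir -p pics
python3 - <<'E'
from plant import bot
import cv2,numpy as np,pickle
print(bot.get_obs())
for n in ("side","top","wrist"):
    s=bot.snapshot(n); pickle.dump(s,open(f"pics/{n}0.pkl","wb"))
    cv2.imwrite(f"pics/{n}0.png",s["color"][:,:,::-1]); print(n,s["mtx"],s["origin"],s["attitude"],[k for k in s])
E
```

```text
pics
{'clock': 0.0, 'qpos': array([ 6.50923835e+01,  1.51685281e+01,  9.19821753e+01, -1.40668915e-03,
        7.29743179e+01, -2.11441406e+00]), 'dq': array([-0.07833417, -0.02026391,  0.07567151, -0.135354  , -0.05928529,
        0.12196302]), 'joint_efforts': array([ 2.19454094e-03, -5.15108907e+01, -3.67317617e+01,  1.17516424e-04,
        1.28720573e-02,  1.16653490e-05]), 'tcp_pos': array([0.26120715, 0.62163037, 0.22996072]), 'eef_rot': array([-1.79996731e+02,  1.24985721e-01,  6.72072144e+01]), 'contact_force': array([-0.37766547, -0.05905606,  0.6442174 ]), 'torque': array([-0.00192   , -0.00453283,  0.00268903]), 'finger_gap': 0.0853966634409204}
side [[455.14661208   0.         316.29768188]
 [  0.         455.14661208 199.21808722]
 [  0.           0.           1.        ]] [ 0.04023173 -0.40648935  0.6785392 ] [ 48.37635853   0.30610302 -45.22148231] ['color', 'depth', 'mtx', 'origin', 'attitude']
top [[508.76566885   0.         326.81614098]
 [  0.         508.76566885 206.75321847]
 [  0.           0.           1.        ]] [0.30826328 0.05080098 0.92898683] [ 13.9477094   -0.26750851 -82.6319469 ] ['color', 'depth', 'mtx', 'origin', 'attitude']
wrist [[324.32872277   0.         318.2119496 ]
 [  0.         324.32872277 204.81882673]
 [  0.           0.           1.        ]] [0.18616809 0.65359495 0.37319814] [-18.69790807   0.13095668  67.20233082] ['color', 'depth', 'mtx', 'origin', 'attitude']
```

View pics/side0.png

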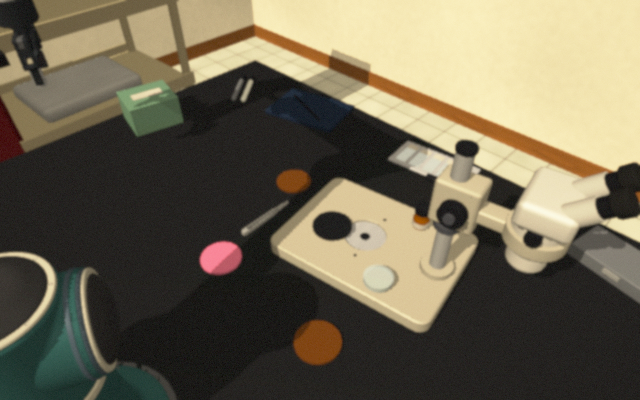

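View pics/top0.png

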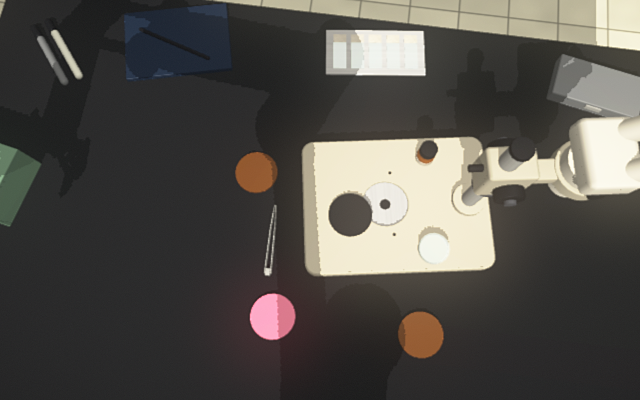

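View pics/wrist0.png

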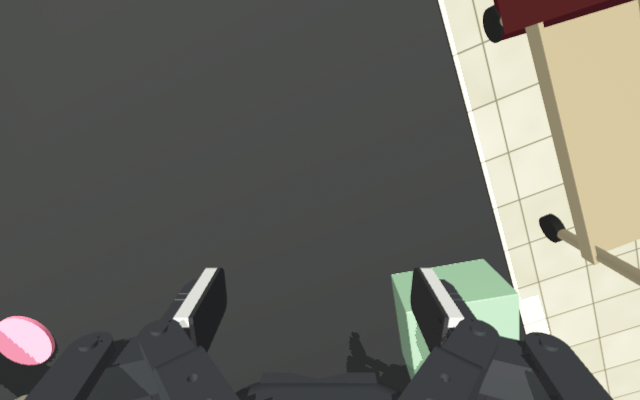

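The top view shows the black plate at about (350,214), the recess at about (385,204) and the pillar foot at about (470,197). The dish is at (434,247), the jar at (427,152) and the forceps at (271,240). I'll enlarge the crop and measure.

```bash
cat > h.py <<'E'
import numpy as np,cv2,pickle
from scipy.spatial.transform import Rotation as R
def ray(s,u,v):
    K=s["mtx"]; d=np.array([(u-K[0,2])/K[0,0],-(v-K[1,2])/K[1,1],-1.0])
    return R.from_euler("xyz",s["attitude"],degrees=True).apply(d)
def atz(s,u,v,z):
    d=ray(s,u,v); o=np.array(s["origin"]); return o+d*(z-o[2])/d[2]
def proj(s,p):
    K=s["mtx"]; c=R.from_euler("xyz",s["attitude"],degrees=True).inv().apply(np.array(p)-s["origin"])
    return K[0,0]*c[0]/-c[2]+K[0,2], K[1,1]*-c[1]/-c[2]+K[1,2]
E
python3 - <<'E'
from h import *
s=pickle.load(open("pics/top0.pkl","rb"))
im=s["color"][:,:,::-1][125:285,290:510]
cv2.imwrite("pics/topc.png",cv2.resize(im,None,fx=3.6,fy=3.6,interpolation=cv2.INTER_CUBIC))
D=s["depth"]
for (u,v) in [(350,214),(380,225),(400,210),(330,180),(434,247),(427,152)]:
    d=D[v,u]; print((u,v),d,np.array(s["origin"])+ray(s,u,v)*d)
s=pickle.load(open("pics/side0.pkl","rb"))
im=s["color"][:,:,::-1][170:340,260:490]
cv2.imwrite("pics/sidec.png",cv2.resize(im,None,fx=3.4,fy=3.4,interpolation=cv2.INTER_CUBIC))
E
```

```text
(350, 214) 0.9153579 [0.52040955 0.03197805 0.03767903]
(380, 225) 0.91921407 [ 0.5091281  -0.02435147  0.02938686]
(400, 210) 0.93001395 [ 0.5425641  -0.05804848  0.02559719]
(330, 180) 0.9375064 [0.58111025 0.07593974 0.03104165]
(434, 247) 0.89460605 [ 0.47869935 -0.12136522  0.04458886]
(427, 152) 0.89814854 [ 0.63918474 -0.08873132  0.08145239]
```

View pics/topc.png

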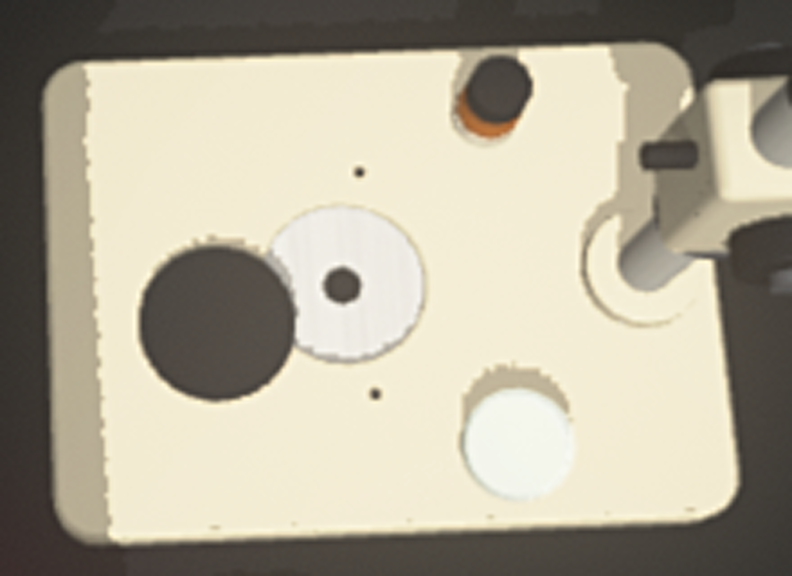

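View pics/sidec.png

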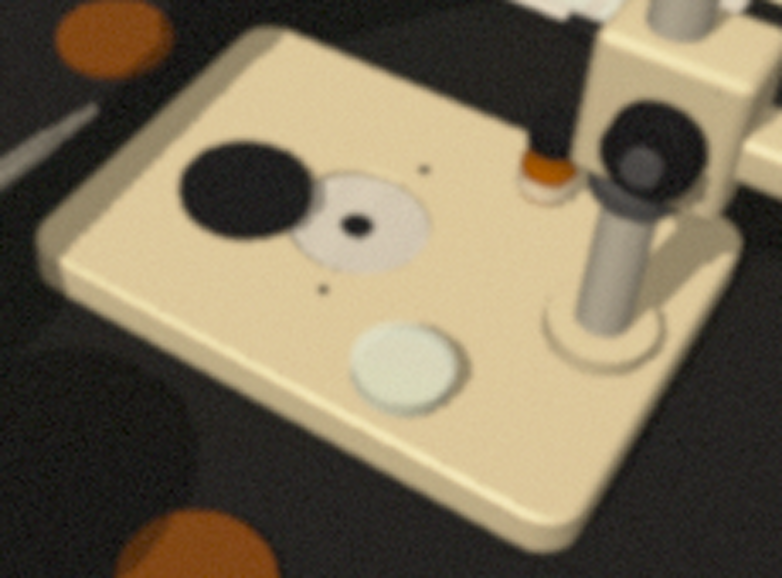

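```bash
cat > fit.py <<'E'
from h import *
from scipy.optimize import least_squares
def circ(P,r):
    return least_squares(lambda c: np.hypot(P[:,0]-c[0],P[:,1]-c[1])-r, P.mean(0), loss="soft_l1",f_scale=0.001)
def up(s,M,z):
    c=max(cv2.findContours(M.astype(np.uint8),cv2.RETR_EXTERNAL,cv2.CHAIN_APPROX_NONE)[0],key=cv2.contourArea)[:,0]
    return np.array([atz(s,u,v,z)[:2] for u,v in c])
E
python3 - <<'E'
from fit import *
for n,roi,seed in (("top",(290,130,500,280),(350,214)),("side",(260,170,490,335),(333,226))):
    s=pickle.load(open(f"pics/{n}0.pkl","rb")); im=s["color"].astype(int)
    x0,y0,x1,y1=roi
    box=np.zeros(im.shape[:2],bool); box[y0:y1,x0:x1]=1
    dark=(im.sum(2)<240)&box
    l,lab=cv2.connectedComponents(dark.astype(np.uint8))
    P=up(s,lab==lab[seed[1],seed[0]],0.036); f=circ(P,0.04); print(n,"plate",f.x,np.abs(f.fun).mean(),len(P))
    pc=f.x
    sat=(im.max(2)-im.min(2)); 
    for p in [(395,205),(395,230),(380,190),(375,160),(434,247)]: 
        if n=="top": print(p,im[p[1],p[0]])
    print([ (p,im[p[1],p[0]]) for p in [(350,235),(370,230),(350,250)]] if n=="side" else "")
E
```

```text
top plate [0.52089486 0.03257317] 0.0026075888148547393 117
(395, 205) [238 235 228]
(395, 230) [245 238 215]
(380, 190) [240 237 230]
(375, 160) [243 235 210]
(434, 247) [244 246 236]

side plate [0.51786877 0.02795423] 0.0020595079034698123 95
[((350, 235), array([159, 148, 133])), ((370, 230), array([208, 196, 174])), ((350, 250), array([219, 197, 152]))]
```

Run:
```python
from fit import *
def circ3(P):
    f=least_squares(lambda c: np.hypot(P[:,0]-c[0],P[:,1]-c[1])-c[2], [*P.mean(0),.04], loss="soft_l1",f_scale=0.0007); return f.x,np.abs(f.fun).mean()
for n,roi,seed,rs in (("top",(290,130,500,280),(350,214),(395,205)),("side",(260,170,490,335),(333,226),(375,235))):
    s=pickle.load(open(f"pics/{n}0.pkl","rb")); im=s["color"].astype(int)
    x0,y0,x1,y1=roi
    box=np.zeros(im.shape[:2],bool); box[y0:y1,x0:x1]=1
    m=(im.max(2)<150)&box
    l,lab=cv2.connectedComponents(m.astype(np.uint8))
    P=up(s,lab==lab[seed[1],seed[0]],0.036); x,e=circ3(P); print(n,"plate",x,e); pc=x
    ratio=(im[:,:,2]/im[:,:,0])
    thr=0.92 if n=="top" else 0.79
    m=((ratio>thr)|(im.max(2)<150))&box
    # local: keep within 48mm region
    m=m&~(lab==lab[seed[1],seed[0]])
    l,lb=cv2.connectedComponents(m.astype(np.uint8))
    M=lb==lb[rs[1],rs[0]]
    cv2.imwrite(f"pics/m_{n}.png",(M*255).astype(np.uint8)[y0:y1,x0:x1])
    P=up(s,M,0.030); P=P[np.hypot(*(P-pc[:2]).T)>0.047]
    x,e=circ3(P); print(n,"recess",x,e,len(P), "dist",np.hypot(*(x[:2]-pc[:2])))
```

```text
top plate [0.52090066 0.03208613 0.03890949] 0.0004998415333313315
top recess [ 0.55134607 -0.02916457  0.03860822] 0.0010850179173598682 108 dist 0.06840008740511097
side plate [0.51838801 0.02726383 0.04066642] 0.000755213912453803
side recess [ 0.54760512 -0.03362543  0.03742226] 0.0008245641082189454 76 dist 0.06753621992841186
```

Run:
```python
import cv2,numpy as np
a=cv2.imread("pics/m_top.png");b=cv2.imread("pics/m_side.png")
h=max(a.shape[0],b.shape[0]);f=lambda i:cv2.copyMakeBorder(i,0,h-i.shape[0],0,5,0,value=(90,0,0))
cv2.imwrite("pics/mm.png",cv2.resize(np.hstack([f(a),f(b)]),None,fx=1.7,fy=1.7))
```

```text
(no output)
```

View pics/mm.png

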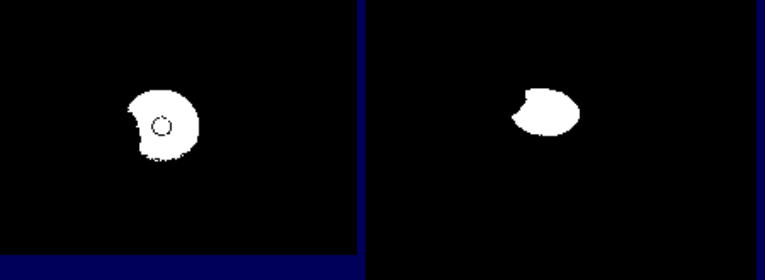

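Run:
```python
from fit import *
res={}
for n,roi,seed,rs,pc in (("top",(290,130,500,280),(350,214),(395,205),[.5209,.0321]),("side",(260,170,490,335),(333,226),(375,235),[.5184,.0273])):
    s=pickle.load(open(f"pics/{n}0.pkl","rb")); im=s["color"].astype(int)
    x0,y0,x1,y1=roi
    box=np.zeros(im.shape[:2],bool); box[y0:y1,x0:x1]=1
    m=(im.max(2)<150)&box
    l,lab=cv2.connectedComponents(m.astype(np.uint8)); L=lab==lab[seed[1],seed[0]]
    thr=0.92 if n=="top" else 0.79
    m=((im[:,:,2]/im[:,:,0]>thr)|(im.max(2)<150))&box&~L
    l,lb=cv2.connectedComponents(m.astype(np.uint8)); M=lb==lb[rs[1],rs[0]]
    P=up(s,M,0.030); P=P[np.hypot(*(P-np.array(pc)).T)>0.049]
    o=np.array(s["origin"])
    def fun(c):
        ctr=np.array([c[0],c[1],.024]); k=(o[2]-.03)/(o[2]-.024)
        c2=(o+(ctr-o)*k)[:2]
        d=np.maximum(np.hypot(*(P-c[:2]).T)-.042, np.hypot(*(P-c2).T)-.042*k)
        return d+c[2]
    f=least_squares(fun,[*P.mean(0),.0008],loss="soft_l1",f_scale=.0007)
    print(n,"recess",f.x,np.abs(f.fun).mean(),"dist",f.x[:2]-pc,np.hypot(*(f.x[:2]-pc)))
s=pickle.load(open("pics/top0.pkl","rb"))
g=lambda a,b:(290+(a+.5)/3.6-.5,125+(b+.5)/3.6-.5)
print("hole",atz(s,*g(342,285),.024)); print("dots",atz(s,*g(360,172),.03),atz(s,*g(375,394),.03))
print("pillar flange c ~",atz(s,*g(643,268),.044), "dish",atz(s,*g(518,443),.045),"jar",atz(s,*g(500,90),.082))
s=pickle.load(open("pics/side0.pkl","rb"))
g=lambda a,b:(260+(a+.5)/3.4-.5,170+(b+.5)/3.4-.5)
print("hole",atz(s,*g(357,226),.024)); print("dots",atz(s,*g(424,169),.03),atz(s,*g(322,290),.03))
```

```text
top recess [ 0.55229653 -0.02890203  0.00234559] 0.0007128730770076559 dist [ 0.03139653 -0.06100203] 0.06860750285277897
side recess [ 0.54964647 -0.03107366  0.00192538] 0.0005568926120864823 dist [ 0.03124647 -0.05837366] 0.06621046784375871
hole [ 0.55098543 -0.02914951  0.024     ]
dots [ 0.61030545 -0.0317459   0.03      ] [ 0.49560542 -0.05064693  0.03      ]
pillar flange c ~ [ 0.5738631  -0.17593738  0.044     ] dish [ 0.4772821  -0.12055758  0.045     ] jar [ 0.64372791 -0.09096126  0.082     ]
hole [ 0.54958166 -0.03117178  0.024     ]
dots [ 0.60921197 -0.03270607  0.03      ] [ 0.49387429 -0.05248177  0.03      ]
```

The two cameras agree within about 3 mm: plate at about (0.520, 0.030), recess at about (0.550, -0.030). They are 67 mm apart, inside the stated 50–78 mm, and the push direction is (0.46, -0.89). That means a tool yaw of 27.3° and pushing along tool +y, with two half-open fingers straddling the rear edge. I'll go above a point 60 mm behind the plate centre.

Emit:
move_arm([
  {"fingers": 0.53, "dx": -0.02, "dy": 0.02, "dz": 0.0, "turn": 2},
  {"fingers": 0.53, "dx": -0.05, "dy": 0.055, "dz": 0.0, "turn": 6},
  {"fingers": 0.53, "dx": -0.09, "dy": 0.095, "dz": 0.01, "turn": 10},
  {"fingers": 0.53, "dx": -0.13, "dy": 0.135, "dz": 0.02, "turn": 14},
  {"fingers": 0.53, "dx": -0.17, "dy": 0.175, "dz": 0.03, "turn": 18},
  {"fingers": 0.53, "dx": -0.21, "dy": 0.217, "dz": 0.04, "turn": 22},
  {"fingers": 0.53, "dx": -0.25, "dy": 0.259, "dz": 0.05, "turn": 26},
  {"fingers": 0.53, "dx": -0.29, "dy": 0.3, "dz": 0.06, "turn": 30},
  {"fingers": 0.53, "dx": -0.33, "dy": 0.342, "dz": 0.07, "turn": 34},
  {"fingers": 0.53, "dx": -0.37, "dy": 0.383, "dz": 0.08, "turn": 38},
  {"fingers": 0.53, "dx": -0.407, "dy": 0.422, "dz": 0.09, "turn": 40},
  {"fingers": 0.53, "dx": -0.407, "dy": 0.422, "dz": 0.09, "turn": 40},
])

```text
clock: 1.65
tcp_pos: [0.4928, 0.0797, 0.1399]
eef_rot: [179.9, 0.2, 26.9]
contact_force: [-0.1, -0.6, -0.4]
finger_gap: 0.0403
```

```bash
cat > look.py <<'E'
import sys
from plant import bot
import cv2,pickle
o=bot.get_obs(); print({k:o[k].round(4) if hasattr(o[k],'round') else o[k] for k in("clock","tcp_pos","eef_rot","contact_force","finger_gap")})
for n in sys.argv[2:]:
    s=bot.snapshot(n); pickle.dump(s,open(f"pics/{n}{sys.argv[1]}.pkl","wb"))
    cv2.imwrite(f"pics/{n}{sys.argv[1]}.png",s["color"][:,:,::-1])
E
python3 look.py 1 wrist side
python3 - <<'E'
from h import *
s=pickle.load(open("pics/wrist1.pkl","rb"))
print(s["origin"],s["attitude"])
for p in [(.5197,.0297,.036),(.5505,-.0298,.03)]: print(proj(s,p))
E
```

```text
{'clock': 1.65, 'tcp_pos': array([0.4928, 0.0797, 0.1399]), 'eef_rot': array([179.932 ,   0.1823,  26.9003]), 'contact_force': array([-0.1185, -0.5566, -0.439 ]), 'finger_gap': 0.04033421828112839}
[0.45660649 0.15323215 0.28296921] [-18.76075478   0.14875204  26.89397355]
(np.float64(319.41415823993407), np.float64(265.2830810803618))
(np.float64(319.9119706932943), np.float64(325.1570204725791))
```

View pics/wrist1.png

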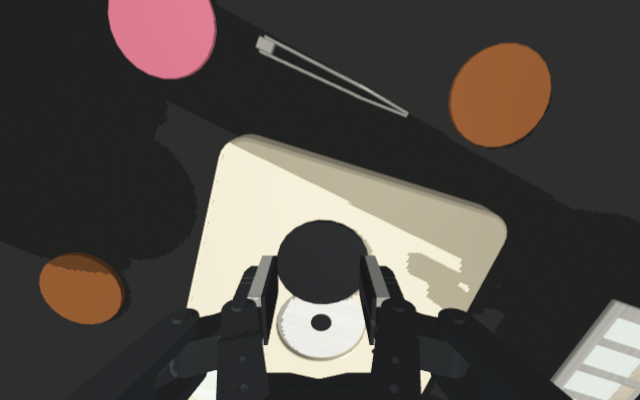

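View pics/side1.png

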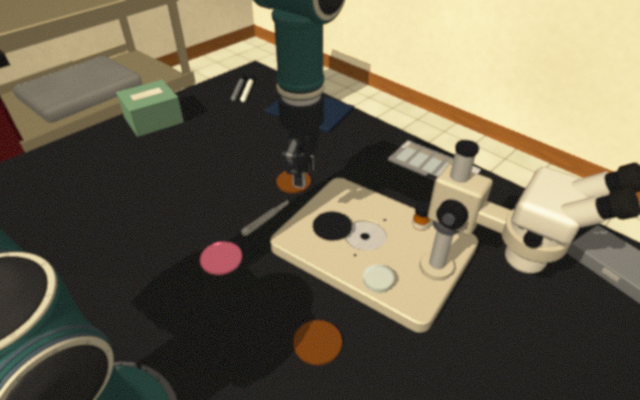

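Run:
```python
from fit import *
s=pickle.load(open("pics/wrist1.pkl","rb"))
im=s["color"][:,:,::-1][200:380,220:420]
cv2.imwrite("pics/wc1.png",cv2.resize(im,None,fx=3.3,fy=3.3,interpolation=cv2.INTER_CUBIC))
```

```text
(no output)
```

View pics/wc1.png

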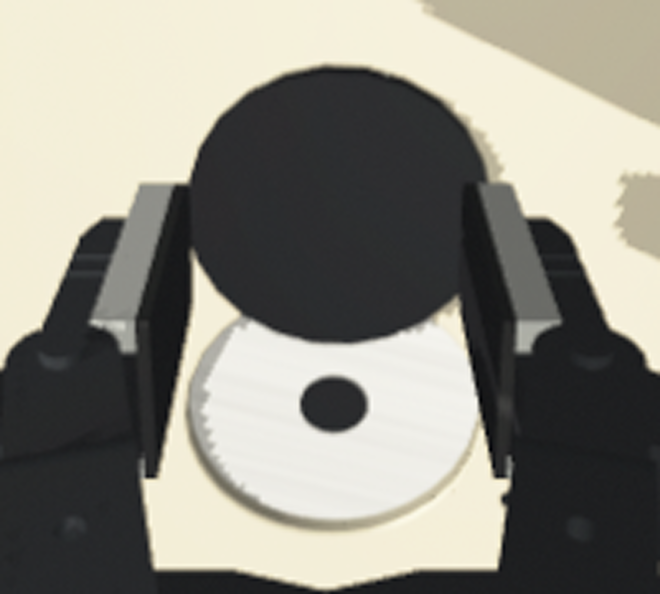

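Run:
```python
from fit import *
s=pickle.load(open("pics/wrist1.pkl","rb"))
t=np.array([.4928,.0797]);y=np.radians(26.9);X=np.array([np.cos(y),np.sin(y)]);Y=np.array([np.sin(y),-np.cos(y)])
for n,(u,v),z in (("plate",(322.2,261.5),.036),("hole",(320.9,322.1),.024)):
    p=atz(s,u,v,z); d=p[:2]-t; print(n,p,"tool",d@X,d@Y)
for n,p in (("plate",(.5202,.0305)),("recess",(.5508,-.030))):
    d=np.array(p)-t; print(n,"tool avg",d@X,d@Y)
# finger tips in wrist view: midpoint of tool, tips lateral: TCP projection
print(proj(s,[*t,.1399]))
# edges of plate
im=s["color"].astype(int); m=(im.max(2)<80); m[:,:278]=0
for a in (.04,): pass
```

```text
plate [0.52016911 0.03403072 0.036     ] tool 0.0037453342230709618 0.05311048976922355
hole [ 0.55196145 -0.03054529  0.024     ] tool 0.0028812371677968216 0.12508316735282404
plate tool avg 0.0021754646130431416 0.05627314949171937
recess tool avg 0.002092169105599808 0.12407140213777534
(np.float64(316.98709285377976), np.float64(268.1162610652162))
```

Emit:
move_arm([
  {"fingers": 0.53, "dx": 0.0025, "dy": -0.004, "dz": 0.02, "turn": 0},
  {"fingers": 0.53, "dx": 0.0025, "dy": -0.004, "dz": 0.045, "turn": 0},
  {"fingers": 0.53, "dx": 0.0025, "dy": -0.004, "dz": 0.07, "turn": 0},
  {"fingers": 0.53, "dx": 0.0025, "dy": -0.004, "dz": 0.09, "turn": 0},
  {"fingers": 0.53, "dx": 0.0025, "dy": -0.004, "dz": 0.1, "turn": 0},
  {"fingers": 0.53, "dx": 0.0025, "dy": -0.004, "dz": 0.104, "turn": 0},
  {"fingers": 0.53, "dx": 0.0025, "dy": -0.004, "dz": 0.104, "turn": 0},
])

```text
clock: 2.62
tcp_pos: [0.4927, 0.0877, 0.037]
eef_rot: [180.0, 0.1, 27.2]
contact_force: [0.7, 0.3, -0.2]
finger_gap: 0.0398
```

```bash
python3 look.py 2 wrist side
python3 - <<'E'
from h import *
s=pickle.load(open("pics/side2.pkl","rb"))
im=s["color"][:,:,::-1][150:300,230:410]
s=pickle.load(open("pics/wrist2.pkl","rb"))
a=cv2.resize(im,(480,400),interpolation=cv2.INTER_CUBIC)
b=s["color"][:,:,::-1]
cv2.imwrite("pics/s2.png",cv2.resize(im,None,fx=4,fy=4,interpolation=cv2.INTER_CUBIC))
E
```

```text
{'clock': 2.625, 'tcp_pos': array([0.4927, 0.0877, 0.037 ]), 'eef_rot': array([1.799808e+02, 9.300000e-02, 2.715140e+01]), 'contact_force': array([ 0.6991,  0.317 , -0.1692]), 'finger_gap': 0.03983884754587734}
```

View pics/s2.png

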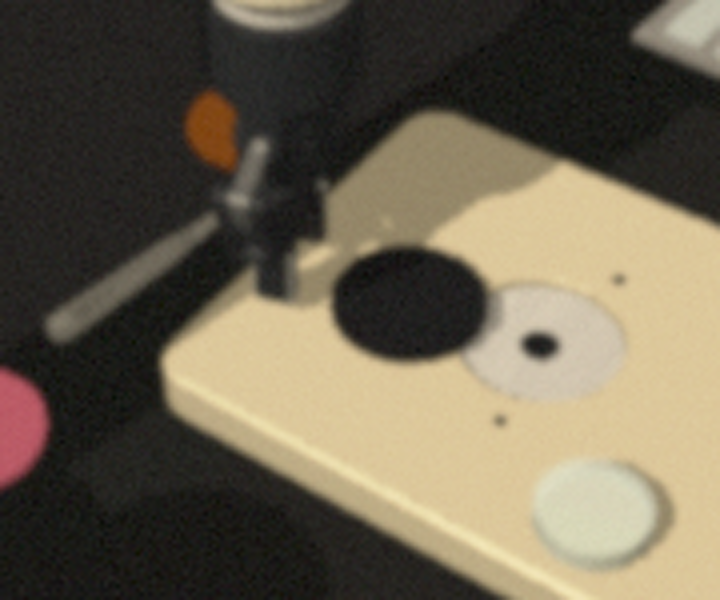

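View pics/wrist2.png

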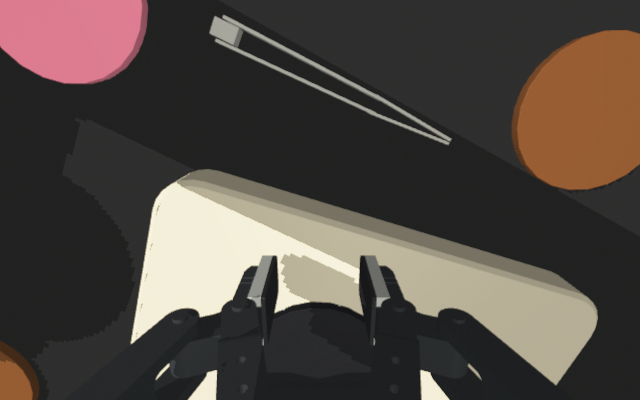

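The side view shows both fingertips standing over the base just behind the plate, with a clear gap. Now I'll feel for the base surface.

Emit:
move_arm([
  {"fingers": 0.53, "dx": 0.0, "dy": 0.0, "dz": 0.003, "turn": 0},
  {"fingers": 0.53, "dx": 0.0, "dy": 0.0, "dz": 0.005, "turn": 0},
  {"fingers": 0.53, "dx": 0.0, "dy": 0.0, "dz": 0.006, "turn": 0},
])

```text
clock: 3.1
tcp_pos: [0.4931, 0.0874, 0.0313]
eef_rot: [180.0, 0.1, 27.1]
contact_force: [0.7, -0.3, -0.3]
finger_gap: 0.04
```

Emit:
move_arm([
  {"fingers": 0.53, "dx": 0.0, "dy": 0.0, "dz": 0.001, "turn": 0},
  {"fingers": 0.53, "dx": 0.0, "dy": 0.0, "dz": 0.002, "turn": 0},
])

```text
clock: 3.35
tcp_pos: [0.4931, 0.0873, 0.0292]
eef_rot: [180.0, 0.1, 27.1]
contact_force: [-0.4, -0.5, 0.4]
finger_gap: 0.0403
```

Emit:
move_arm([
  {"fingers": 0.53, "dx": 0.0, "dy": 0.0, "dz": 0.001, "turn": 0},
  {"fingers": 0.53, "dx": 0.0, "dy": 0.0, "dz": 0.0015, "turn": 0},
])

```text
clock: 3.6
tcp_pos: [0.4932, 0.0873, 0.0285]
eef_rot: [180.0, 0.1, 27.1]
contact_force: [-3.5, -0.9, 9.9]
finger_gap: 0.0399
```

Emit:
move_arm([
  {"fingers": 0.53, "dx": 0.0, "dy": 0.0, "dz": 0.001, "turn": 0},
])

```text
clock: 3.72
tcp_pos: [0.4932, 0.0874, 0.0285]
eef_rot: [180.0, 0.1, 27.1]
contact_force: [-5.1, -1.7, 10.2]
finger_gap: 0.0402
```

Contact at TCP z ≈ 0.0285 (10 N). I'll lift 2 mm and push along tool +y, starting with part of the way.

Emit:
move_arm([
  {"fingers": 0.53, "dx": 0.0, "dy": 0.0, "dz": -0.002, "turn": 0},
  {"fingers": 0.53, "dx": -0.0015, "dy": 0.006, "dz": -0.002, "turn": 0},
  {"fingers": 0.53, "dx": -0.0015, "dy": 0.012, "dz": -0.002, "turn": 0},
  {"fingers": 0.53, "dx": -0.0015, "dy": 0.017, "dz": -0.002, "turn": 0},
  {"fingers": 0.53, "dx": -0.0015, "dy": 0.022, "dz": -0.002, "turn": 0},
  {"fingers": 0.53, "dx": -0.0015, "dy": 0.027, "dz": -0.002, "turn": 0},
  {"fingers": 0.53, "dx": -0.0015, "dy": 0.032, "dz": -0.002, "turn": 0},
  {"fingers": 0.53, "dx": -0.0015, "dy": 0.037, "dz": -0.002, "turn": 0},
  {"fingers": 0.53, "dx": -0.0015, "dy": 0.041, "dz": -0.002, "turn": 0},
  {"fingers": 0.53, "dx": -0.0015, "dy": 0.043, "dz": -0.002, "turn": 0},
])

```text
clock: 4.97
tcp_pos: [0.5116, 0.0482, 0.0305]
eef_rot: [180.0, 0.1, 27.1]
contact_force: [-0.3, 0.5, -0.2]
finger_gap: 0.0404
```

```bash
python3 look.py 3 side top
python3 - <<'E'
from h import *
s=pickle.load(open("pics/side3.pkl","rb"))
cv2.imwrite("pics/s3.png",cv2.resize(s["color"][:,:,::-1][150:300,250:430],None,fx=4,fy=4,interpolation=cv2.INTER_CUBIC))
s=pickle.load(open("pics/top3.pkl","rb"))
cv2.imwrite("pics/t3.png",cv2.resize(s["color"][:,:,::-1][125:285,290:510],None,fx=3.6,fy=3.6,interpolation=cv2.INTER_CUBIC))
E
```

```text
{'clock': 4.975, 'tcp_pos': array([0.5116, 0.0482, 0.0305]), 'eef_rot': array([1.799795e+02, 9.030000e-02, 2.709820e+01]), 'contact_force': array([-0.3481,  0.5446, -0.24  ]), 'finger_gap': 0.04039482605367494}
```

View pics/s3.png

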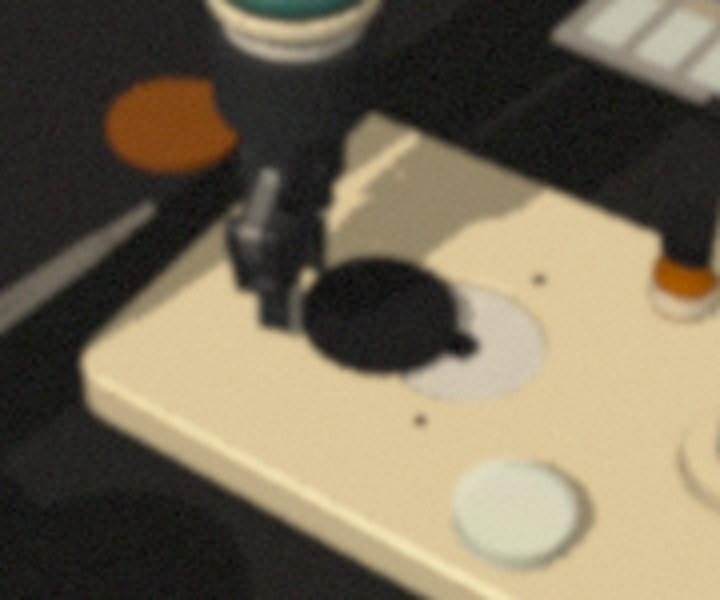

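View pics/t3.png

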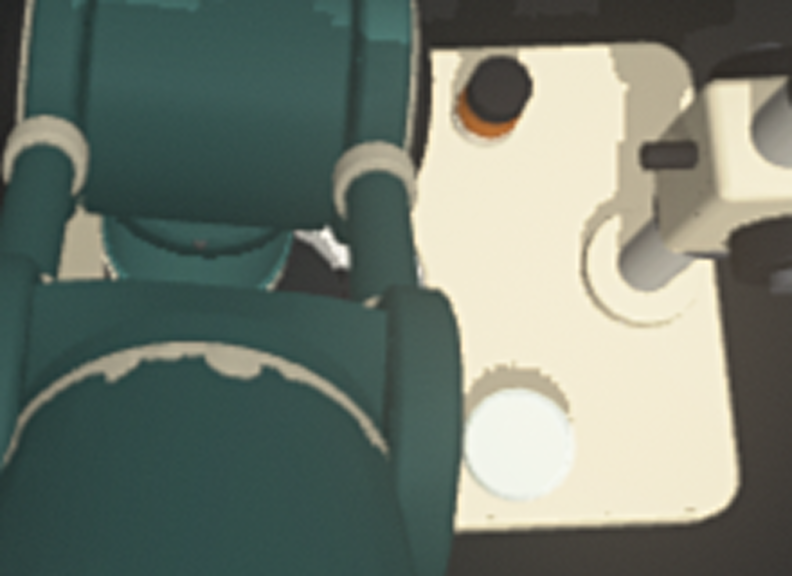

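```bash
cat > t.py <<'E'
from h import *
import sys
def tool(s,o,pts):
    t=np.array(o["tcp_pos"])[:2]; y=np.radians(o["eef_rot"][2]);X=np.array([np.cos(y),np.sin(y)]);Y=np.array([np.sin(y),-np.cos(y)])
    for n,(u,v),z in pts:
        p=atz(s,u,v,z)[:2]; print(n,p.round(4),"tool mm",1e3*((p-t)@X).round(4),1e3*((p-t)@Y).round(4))
E
python3 - <<'E'
from t import *
s=pickle.load(open("pics/side3.pkl","rb"))
g=lambda a,b:(250+(a+.5)/4-.5,150+(b+.5)/4-.5)
tool(s,dict(tcp_pos=[.5116,.0482],eef_rot=[0,0,27.1]),[("plate",g(379,314),.036),("hole",g(463,345),.024),("calib recess",proj(s,[.5495,-.0311,.024]),.024)])
E
```

```text
plate [0.5288 0.0048] tool mm -4.4 46.5
hole [ 0.5511 -0.0318] tool mm -1.3 89.2
calib recess [ 0.5495 -0.0311] tool mm -2.4 87.9
```

Emit:
move_arm([
  {"fingers": 0.53, "dx": 0.0, "dy": 0.004, "dz": 0.0, "turn": 0},
  {"fingers": 0.53, "dx": 0.0, "dy": 0.008, "dz": 0.0, "turn": 0},
  {"fingers": 0.53, "dx": 0.0, "dy": 0.012, "dz": 0.0, "turn": 0},
  {"fingers": 0.53, "dx": 0.0, "dy": 0.016, "dz": 0.0, "turn": 0},
  {"fingers": 0.53, "dx": 0.0, "dy": 0.02, "dz": 0.0, "turn": 0},
  {"fingers": 0.53, "dx": 0.0, "dy": 0.024, "dz": 0.0, "turn": 0},
  {"fingers": 0.53, "dx": 0.0, "dy": 0.027, "dz": 0.0, "turn": 0},
  {"fingers": 0.53, "dx": 0.0, "dy": 0.029, "dz": 0.0, "turn": 0},
  {"fingers": 0.53, "dx": 0.0, "dy": 0.03, "dz": 0.0, "turn": 0},
])

```text
clock: 6.2
tcp_pos: [0.5253, 0.0214, 0.0305]
eef_rot: [180.0, 0.1, 27.1]
contact_force: [-0.2, 1.1, 0.0]
finger_gap: 0.0399
```

```bash
python3 look.py 4 side wrist
python3 - <<'E'
from h import *
s=pickle.load(open("pics/side4.pkl","rb"))
cv2.imwrite("pics/s4.png",cv2.resize(s["color"][:,:,::-1][150:300,270:450],None,fx=4,fy=4,interpolation=cv2.INTER_CUBIC))
E
```

```text
{'clock': 6.2, 'tcp_pos': array([0.5253, 0.0214, 0.0305]), 'eef_rot': array([1.799773e+02, 8.750000e-02, 2.709240e+01]), 'contact_force': array([-0.1827,  1.125 ,  0.0028]), 'finger_gap': 0.03993507237735153}
```

View pics/s4.png

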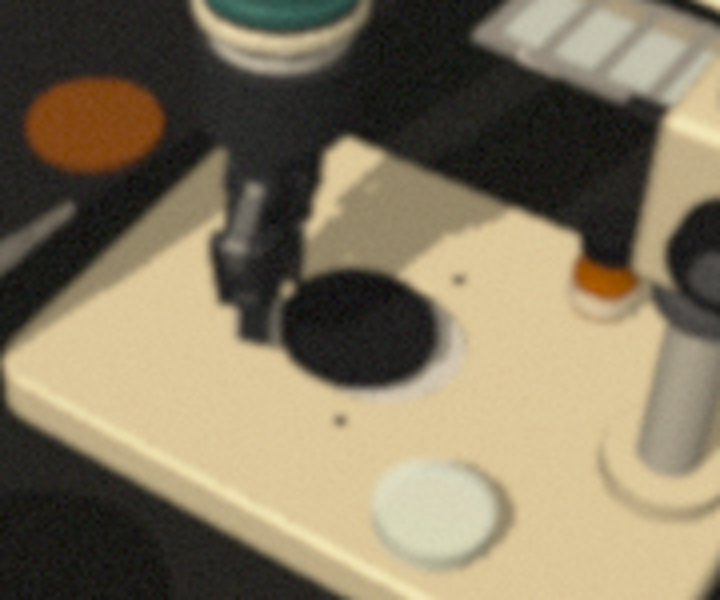

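View pics/wrist4.png

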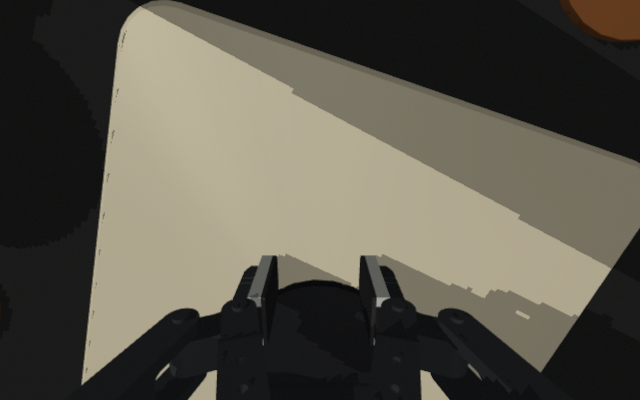

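Plate is about 12 mm short, centred between the fingers, tipping in as expected. I'll push the last part slowly.

Emit:
move_arm([
  {"fingers": 0.53, "dx": 0.0, "dy": 0.003, "dz": 0.0, "turn": 0},
  {"fingers": 0.53, "dx": 0.0, "dy": 0.006, "dz": 0.0, "turn": 0},
  {"fingers": 0.53, "dx": 0.0, "dy": 0.008, "dz": 0.0, "turn": 0},
  {"fingers": 0.53, "dx": 0.0, "dy": 0.01, "dz": 0.0, "turn": 0},
  {"fingers": 0.53, "dx": 0.0, "dy": 0.01, "dz": 0.0, "turn": 0},
])

```text
clock: 6.92
tcp_pos: [0.53, 0.0123, 0.0306]
eef_rot: [180.0, 0.1, 27.1]
contact_force: [-0.3, -0.1, 1.1]
finger_gap: 0.0402
```

```bash
python3 look.py 5 side
python3 - <<'E'
from h import *
s=pickle.load(open("pics/side5.pkl","rb"))
cv2.imwrite("pics/s5.png",cv2.resize(s["color"][:,:,::-1][180:280,300:420],None,fx=6,fy=6,interpolation=cv2.INTER_CUBIC))
E
```

```text
{'clock': 6.925, 'tcp_pos': array([0.53  , 0.0123, 0.0306]), 'eef_rot': array([1.799656e+02, 8.370000e-02, 2.708360e+01]), 'contact_force': array([-0.3492, -0.0797,  1.0621]), 'finger_gap': 0.04024339962841864}
```

View pics/s5.png

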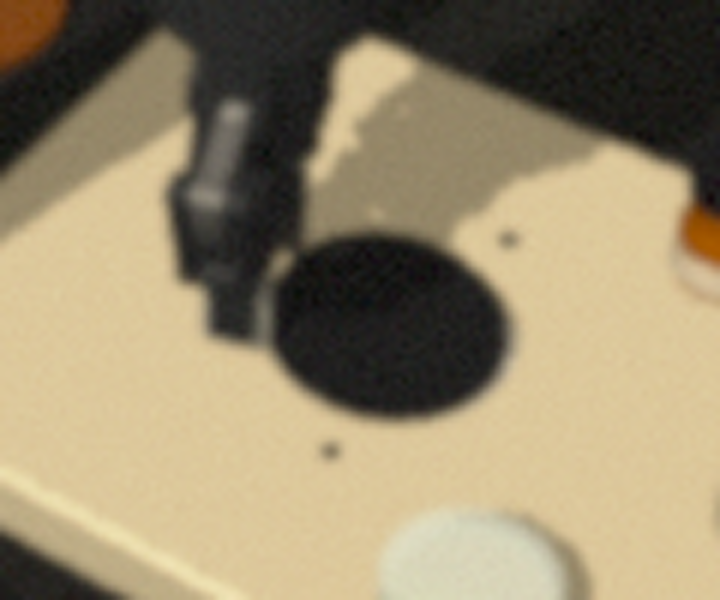

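Emit:
move_arm([
  {"fingers": 0.53, "dx": 0.0, "dy": 0.001, "dz": 0.0, "turn": 0},
  {"fingers": 0.53, "dx": 0.0, "dy": 0.002, "dz": 0.0, "turn": 0},
  {"fingers": 0.53, "dx": 0.0, "dy": 0.003, "dz": 0.0, "turn": 0},
])

```text
clock: 7.35
tcp_pos: [0.5313, 0.0097, 0.0306]
eef_rot: [180.0, 0.1, 27.1]
contact_force: [0.5, 0.4, -0.4]
finger_gap: 0.0399
```

```bash
python3 look.py 6 side
python3 - <<'E'
from fit import *
s=pickle.load(open("pics/side6.pkl","rb"))
cv2.imwrite("pics/s6.png",cv2.resize(s["color"][:,:,::-1][180:280,300:420],None,fx=6,fy=6,interpolation=cv2.INTER_CUBIC))
for z in (.03,.036): print(z,(np.array(proj(s,[.5495,-.0311,z]))-[300,180])*6)
E
```

```text
{'clock': 7.35, 'tcp_pos': array([0.5313, 0.0097, 0.0306]), 'eef_rot': array([1.799657e+02, 8.340000e-02, 2.709020e+01]), 'contact_force': array([ 0.5169,  0.4008, -0.357 ]), 'finger_gap': 0.0399015901398764}
0.03 [388.7438214  324.07121808]
0.036 [389.94249814 311.30632326]
```

View pics/s6.png

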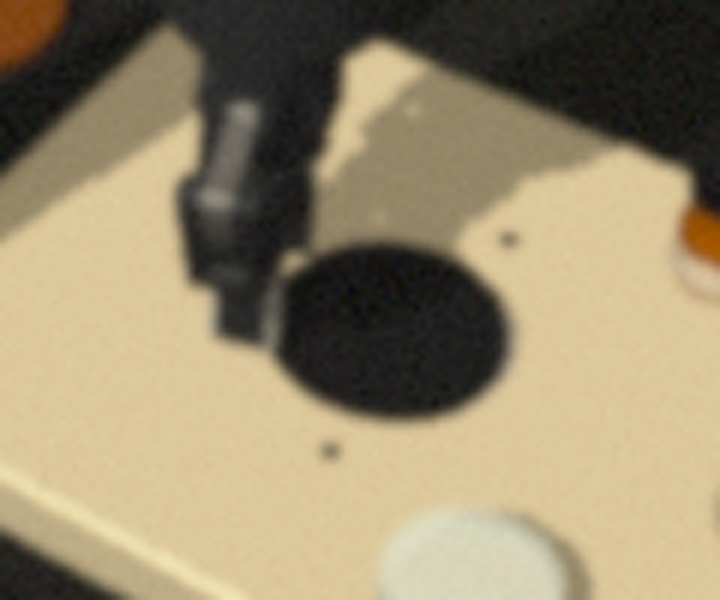

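The trailing edge has dropped (its top edge went from row 233 to 243 in the crop). I'll back off, lift and swing clear to inspect.

Emit:
move_arm([
  {"fingers": 0.53, "dx": 0.0, "dy": -0.006, "dz": 0.0, "turn": 0},
  {"fingers": 0.53, "dx": 0.0, "dy": -0.018, "dz": 0.0, "turn": 0},
  {"fingers": 0.53, "dx": 0.0, "dy": -0.03, "dz": -0.02, "turn": 0},
  {"fingers": 0.53, "dx": 0.0, "dy": -0.05, "dz": -0.06, "turn": 0},
  {"fingers": 0.53, "dx": 0.0, "dy": -0.09, "dz": -0.1, "turn": 0},
  {"fingers": 0.53, "dx": 0.0, "dy": -0.13, "dz": -0.12, "turn": 0},
  {"fingers": 0.53, "dx": 0.02, "dy": -0.17, "dz": -0.13, "turn": 0},
  {"fingers": 0.53, "dx": 0.04, "dy": -0.21, "dz": -0.13, "turn": 0},
  {"fingers": 0.53, "dx": 0.06, "dy": -0.25, "dz": -0.13, "turn": 0},
  {"fingers": 0.53, "dx": 0.06, "dy": -0.29, "dz": -0.13, "turn": 0},
  {"fingers": 0.53, "dx": 0.06, "dy": -0.3, "dz": -0.13, "turn": 0},
  {"fingers": 0.53, "dx": 0.06, "dy": -0.3, "dz": -0.13, "turn": 0},
])

```text
clock: 8.9
tcp_pos: [0.4476, 0.3044, 0.1601]
eef_rot: [179.9, 0.1, 27.2]
contact_force: [0.1, 0.1, -0.2]
finger_gap: 0.0402
```

```bash
python3 look.py 7 side top wrist
python3 - <<'E'
from fit import *
s=pickle.load(open("pics/side7.pkl","rb"))
cv2.imwrite("pics/s7.png",cv2.resize(s["color"][:,:,::-1][170:290,290:440],None,fx=5,fy=5,interpolation=cv2.INTER_CUBIC))
s=pickle.load(open("pics/top7.pkl","rb"))
cv2.imwrite("pics/t7.png",cv2.resize(s["color"][:,:,::-1][140:260,330:480],None,fx=5,fy=5,interpolation=cv2.INTER_CUBIC))
D=s["depth"]; K=s["mtx"]
vv,uu=np.mgrid[0:400,0:640]
d=np.stack([(uu-K[0,2])/K[0,0],-(vv-K[1,2])/K[1,1],-np.ones_like(uu,float)],-1)*D[...,None]
W=R.from_euler("xyz",s["attitude"],degrees=True).apply(d.reshape(-1,3)).reshape(d.shape)+s["origin"]
r=np.hypot(W[...,0]-.5513,W[...,1]+.0298)
for name,m in (("plate",(r<.035)),("ring",(r>.046)&(r<.065))):
    P=W[m&(D>0)]; P=P[np.abs(P[:,2]-.03)<.02]
    A=np.c_[P[:,:2]-[.5513,-.0298],np.ones(len(P))]; c=np.linalg.lstsq(A,P[:,2],rcond=None)[0]
    print(name,len(P),"tilt deg",np.degrees(c[:2]).round(2),"z",c[2].round(4),"sd",(P[:,2]-A@c).std())
E
```

```text
{'clock': 8.9, 'tcp_pos': array([0.4476, 0.3044, 0.1601]), 'eef_rot': array([1.799331e+02, 1.112000e-01, 2.720220e+01]), 'contact_force': array([ 0.0926,  0.069 , -0.2314]), 'finger_gap': 0.040168798750132705}
plate 1115 tilt deg [0.03 0.37] z 0.0297 sd 0.0015618320210959405
ring 1916 tilt deg [-0.02 -0.03] z 0.0298 sd 0.0015241059769501761
```

View pics/s7.png

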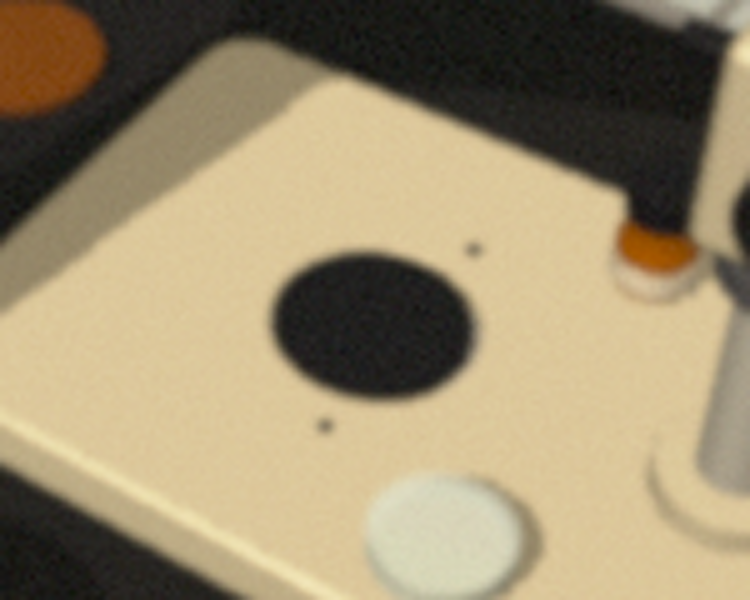

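View pics/t7.png

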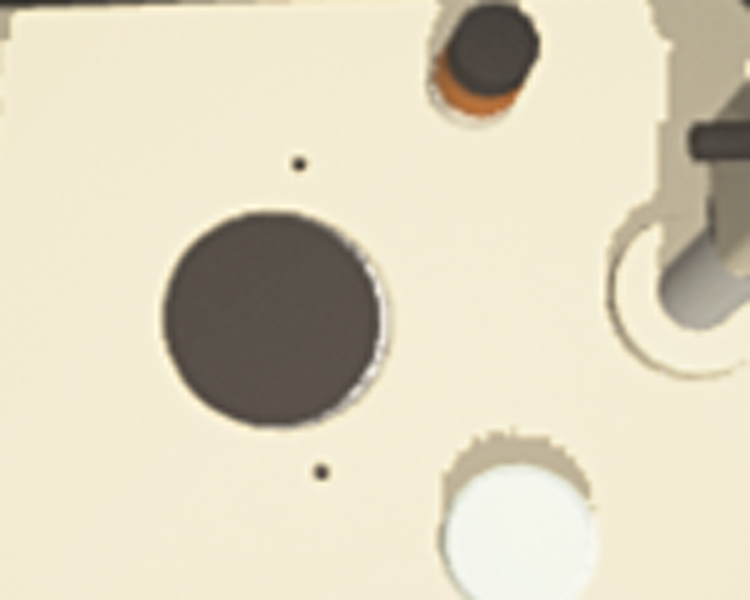

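View pics/side7.png

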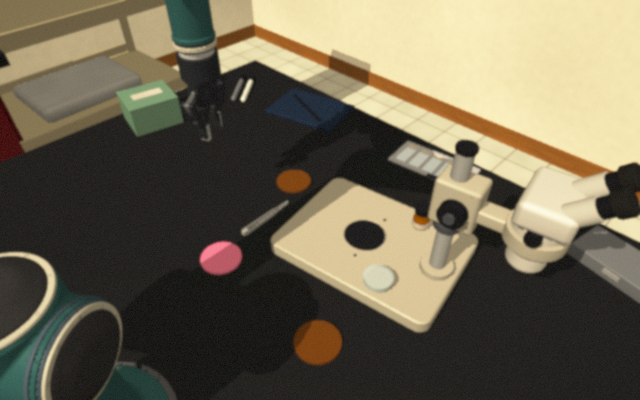

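The plate appears seated, with the crescent gap of up to about 4 mm all on the pillar side. The tilt reading of 0.37° may be noise, so I'll average more depth frames and compare the neighbours' positions before and after.

Run:
```python
from fit import *
from plant import bot
def ana(s,c0):
    D=s["depth"]; K=s["mtx"]; vv,uu=np.mgrid[0:400,0:640]
    d=np.stack([(uu-K[0,2])/K[0,0],-(vv-K[1,2])/K[1,1],-np.ones_like(uu,float)],-1)*D[...,None]
    W=R.from_euler("xyz",s["attitude"],degrees=True).apply(d.reshape(-1,3)).reshape(d.shape)+s["origin"]
    r=np.hypot(W[...,0]-c0[0],W[...,1]-c0[1]); out=[]
    dark=s["color"].max(2)<150
    for m in ((r<.036)&dark,(r>.046)&(r<.065)&~dark):
        P=W[m&(D>0)]; P=P[np.abs(P[:,2]-.03)<.008]
        A=np.c_[P[:,:2]-c0,np.ones(len(P))]; c=np.linalg.lstsq(A,P[:,2],rcond=None)[0]
        out+=[*np.degrees(c[:2]),c[2]*1e3]
    return out
for n,c0 in (("top",(.5505,-.0275)),("side",(.549,-.030))):
    L=np.array([ana(bot.snapshot(n),np.array(c0)) for _ in range(8)])
    print(n,L.mean(0).round(2),"se",(L.std(0)/8**.5).round(2))
# movement of neighbours: image difference before/after
for n,regs in (("top",{"jar":(412,130,445,170),"dish":(415,228,455,268),"forceps":(260,200,282,280)}),("side",{"jar":(410,205,432,232),"dish":(358,260,402,296),"forceps":(238,195,292,240)})):
    a=pickle.load(open(f"pics/{n}0.pkl","rb"))["color"].astype(np.float32).mean(2);b=pickle.load(open(f"pics/{n}7.pkl","rb"))["color"].astype(np.float32).mean(2)
    for k,(x0,y0,x1,y1) in regs.items(): print(n,k,np.round(cv2.phaseCorrelate(a[y0:y1,x0:x1].copy(),b[y0:y1,x0:x1].copy()),2))
s=pickle.load(open("pics/top7.pkl","rb")); im=s["color"].astype(int)
m=(im.max(2)<150); l,lab=cv2.connectedComponents(m.astype(np.uint8)); P=up(s,lab==lab[203,385],.030)
f=circ(P,.039); print("plate c top",f.x, np.abs(f.fun).mean())
```

```text
top [ 1.000e-02  1.000e-02  2.976e+01 -2.000e-02  4.000e-02  2.978e+01] se [0.08 0.03 0.02 0.01 0.01 0.01]
side [-1.000e-02  2.000e-02  2.887e+01 -1.000e-02 -2.000e-02  2.889e+01] se [0.05 0.03 0.02 0.01 0.01 0.01]Traceback (most recent call last):
  File "<stdin>", line 20, in <module>
    return _wrapfunc(a, 'round', decimals=decimals, out=out)
    return _wrapit(obj, method, *args, **kwds)
    conv = _array_converter(obj)
ValueError: setting an array element with a sequence. The requested array has an inhomogeneous shape after 1 dimensions. The detected shape was (2,) + inhomogeneous part.
```

Flat (tilt 0.02° or less) and flush to 0.02 mm in both cameras. One quick check that the neighbours are unmoved, then I'll hand in.

Run:
```python
from fit import *
for n,regs in (("top",{"jar":(412,130,445,170),"dish":(415,228,455,268),"forceps":(260,200,282,280)}),("side",{"jar":(410,205,432,232),"dish":(358,260,402,296),"forceps":(238,195,292,240)})):
    a=pickle.load(open(f"pics/{n}0.pkl","rb"))["color"].astype(np.float32).mean(2);b=pickle.load(open(f"pics/{n}7.pkl","rb"))["color"].astype(np.float32).mean(2)
    for k,(x0,y0,x1,y1) in regs.items():
        (sh,q)=cv2.phaseCorrelate(a[y0:y1,x0:x1].copy(),b[y0:y1,x0:x1].copy()); print(n,k,np.round(sh,2),round(q,2))
from plant import bot
print(bot.get_obs()["clock"]); print(bot.close_job())
```

```text
top jar [-0.    0.01] 1.0
top dish [0.01 0.01] 1.0
top forceps [-0.15  0.08] 0.98
side jar [-0.    0.42] 0.99
side dish [ 0.6  -0.03] 1.03
side forceps [-0.06  0.48] 0.96
9.85
the job is handed in; nothing more can be done
None
```

The stage plate is home in the recess, and I handed the job in at 9.85 s. I pushed it along the base with two half-open fingers behind its rear edge until it tipped over the rim and dropped in. I then backed the arm clear, touching nothing.

- **Plate:** averaged depth from both the top and side cameras puts it level with the base, within 0.02 mm, and tilted no more than about 0.02°. A single first depth frame had read 0.37° tilt, but the averages did not bear that out. The plate sits against the rim on the side away from the pillar. The whole clearance gap, at most 4 mm, is on the pillar side, within the recess's play.
- **Dish, jar and forceps:** image comparison before and after shows no movement in the top view (0.17 px or less). The noisier side view gave shifts of up to 0.6 px, under about 1 mm. The top view does not bear these out for the dish and jar, and I took them as noise.
- **Camera disagreement:** the side and top cameras differed by 2–5 mm on absolute positions. I used averages and pushed in stages, so this did not matter.
- **Force:** the largest contact force reported was about 10 N, when I touched the base on purpose to find its height.

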